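Clamp the heat-sink plate to the set spring force

ROBOT

A 6-joint arm with a two-finger parallel gripper is mounted at the origin on the work surface. World frame = base frame: x ahead of the robot, y to its left, z up, the work surface at z = 0. Lengths are in mm, angles in rad, forces in N, time in s.
With the tool pointing down it reaches from about 300 to 775 mm from the base axis. Payload 14.6 kg.
Tool frame: the origin (TCP) lies midway between the tips of the shut fingers; the grasp point (between the pads) lies 19 mm behind it (manip.hold_point_z is the distance from the TCP to the grasp point, in mm); z points along the fingers, y is the direction in which the jaws open and shut (so a half turn about z gives the same grasp; the last joint's range is limited). The gripper opens to 94 mm and grips with 3 to 60 N. Pads are 16 mm wide; open, the fingers measure 119 mm over their backs; the gripper's body (75 mm by 177 mm) begins 78 mm behind the grasp point.
Start: joints at [1.195, 0.3, 1.521, -0, 1.321, -0.067], TCP at [167.151, 523.975, 205.446] pointing down, gripper open.
Joint ranges: [-3.03, 3.03], [-0.79, 2.21], [0.23, 2.52], [-1.04, 4.18], [0, 3.07], [-2.55, 2.55]. Speed limits (rad/s): [2.22, 2.22, 2.57, 3.14, 3.14, 3.14].

INTERFACE

Orientations are given as [roll, pitch, yaw] about the fixed x, y, z axes, in that order (R = Rz(yaw) Ry(pitch) Rx(roll)).
In Python, from cell import manip gives the robot as it stands.
- The arm moves only by the shell command python3 -m crank 'ROWS' [OPENING] [FORCE]. ROWS is JSON, a list of rows, each an object with "offset": the shift along the world's x, y, z in m, a list of three; "spin": the turn about the world's z in degrees. In form: [{"offset": [dx, dy, dz], "spin": spin}, ...]. A call has exactly 8 rows; each row is the pose to reach, as a shift and turn from the pose measured when the call began; what a row does not reach only later rows make up. A row lasts 1/12 s, in which the tool goes at most 41.7 mm and 7.16 degrees, less where a joint would pass 70% of its speed; a pose out of reach is approached as far as the arm can. A call with a gripper value outside its range is refused whole. OPENING is the opening, from 0 (shut) to 1 (fully open), set as the call begins (- or left out, the last holds). The fingers move at their own pace and stop on an object; FORCE is the grip in N (left out, the last holds). Time passes only in rows, so rows that repeat a pose let the fingers close, or fill a call up. It gives the time, the measured TCP pose, the force and the opening at its end, in the units of the state.
- manip.read_state(): the state, without advancing time (a new reading comes with each control period).
- manip.camera(name): name is "scene" or "top"; returns a dict with "pixels" (384x512x3 uint8, red, green, blue), "fx", "fy", "cx", "cy" (pixels), "k1" (the pictures are not rectified: a ray, as slopes to the right and down, at radius r is drawn at 1 + k1 r^2 times it, then the intrinsics apply), "extrinsics" (4x4, takes a point from world to camera coordinates). Camera axes: x right, y down, z forward; pixel columns grow to the right and rows downward; lengths in mm; the calibration is good to about 2 mm. A picture is of the moment at which its call begins. There is no depth.
- manip.sign_off(): hands the job in, once; it reports no verdict.
Trained networks look in a picture, given as the dict that the camera call returned (one of the last four; its "shot" number tells which), for a name from the list of things; names that differ only in an ending like _2 or _b are one class to them, and where a whole thing is asked for, a point or a joint stands for the part that bears it (a point fixed in the world has none). Each returns a list of dicts, best first, with "conf" (0 to 1); they miss things now and then, are a little off and sometimes report something else, mostly with a low value. They report only what shows in the picture. A call takes as long as a camera call. They do not tell look-alikes from the thing itself.
- manip.search_frame(picture, name): "location" ([x, y, z] in mm, in world coordinates, good to about 4 mm: the middle of the surface that is visible of it).
- manip.masks_of(picture, name): "mask" (384x512 bool, what is visible of it).
The state is a dict: "clock": time; "joints": joint angles; "qd": joint speeds; "effort": joint torques, N m; "eef_pos": TCP position; "eef_rot": TCP orientation; "wrist_force": force on the tool from outside, world axes, zero at the start; "moment": the same for the moment, N m; "finger_gap": finger opening in mm.
Only numpy, scipy, OpenCV 4.12 (cv2) and the standard library are available. Lean on these libraries where they do the work, as an engineer would, in place of code of your own. Each camera call takes 0.05 s, during which the arm holds its last target. There are 200 camera calls.

TASK

Take the taller of the two bare aluminium plates from the sloping stand and stand it upright, edge-on, in the slot of the clamp jig, resting on the slot's floor. Then turn the jig's bar knob clockwise until the plate presses the sprung anvil back so far that the needle on the dial points at the set tab on the dial's rim, and let go. Leave the set tab, the shorter plate and the other things on the bench where they are.

Things in the scene. Friction and masses are not known exactly. Their poses are not given: they have to be found in the camera images.
- plate_mid (a point): Centre of the taller plate: bare aluminium, loose, 0.26 kg, 110 tall (point z) x 90 wide (y) x 10 mm thick (x). It starts in either bay of the stand, leaning 30 deg from vertical, top towards the stand's -x (the robot). Its lower 55 mm is backed by the stand's board; its upper 55 mm is free on both faces: grip it across the thickness, fingers running down along the plate.
- short_plate_mid (a point): Centre of the shorter plate, 70 tall x 90 wide x 10 mm thick, same material and lean, in the other bay, bay centres 110 mm apart along the stand's y; must stay there.
- stand: Grey plastic sloping stand, fixed; 140 (x) x 220 (y) mm base 12 mm thick, origin at the centre of its underside on the table. The plates' lower edges rest on its ledge, 50 mm above the table; a lip 8 mm high stands on the ledge, 13 mm in front of the plate's upper face.
- jig: Clamp jig, fixed on the table, base 130 (x) x 385 (y) x 20 mm high, origin at table height. Along its own y, from -y to +y: knob on a block (axis at y = -130 mm), slot (y = 0), sprung anvil, dial on a housing (dial centre at y = 140 mm, dial face 86 mm high, 142 mm across).
- slot (a point): Middle of the slot's floor, 20 mm above the table, axes as the jig's. The slot is open on top, 102 mm long (x), 18 to 23 mm wide (y) at the start: anvil face 9 mm away on +y, jaw face 9 to 14 mm on -y. Jaw, anvil and end cheeks reach 75 mm above the table. The plate's 90 mm width goes along the slot; its top then stands 130 mm above the table.
- knob_grip (a point): Point on the knob's vertical axis, at the height to grip, 97 mm above the table. The grip is an upright black bar 70 long x 16 thick x 36 mm tall (top 111 mm, disc below it ends 75 mm above the table). Site x runs along the bar, y across its thickness; the point turns with the knob.
- knob (a joint): Knob angle in rad, 0 to 3.2, grows clockwise seen from above; starts at 0 to 0.5. Turning clockwise drives the jaw to +y by 10 mm per rad, closing the slot; once plate and anvil are touched the anvil moves back with the jaw. Stiff to turn (0.15 Nm friction, up to 0.26 Nm with the spring) and stays where it is left.
- needle (a joint): Needle angle on the dial in rad, 0 at rest, grows clockwise seen from above: 0.1 rad per mm that the sprung anvil is pushed back (so about 1 rad per rad of knob once the plate is gripped). Spring 2 N preload plus 0.5 N per mm.
- needle_tip (a point): Tip of the slender black needle, 48 mm from the dial's centre; point x points outwards from the dial's centre.
- set_hand (a joint): Angle of the set tab in rad, same zero and direction as the needle; 0.6 to 1.4, differs every time. The needle points at the tab when both angles are equal.
- set_tip (a point): Inner tip of the set tab, a black block 16 x 13 x 10 mm at the dial's rim, 52 mm from the dial's centre; point x points outwards. The tab is held only by friction: not to be moved.
- screwdriver_grip (a point): Handle of a loose screwdriver lying near the jig; leave it.
- finned_sink: Loose finned aluminium heat sink 90 x 70 x 38 mm near the stand; leave it.
- meter: Loose hand meter 160 x 80 x 41 mm beyond the jig; leave it.
- spool: Loose grey spool, 70 mm across, 45 mm tall, beyond the jig and stand; leave it.
- mug: Loose white mug, 80 mm across, 90 mm tall, beyond the stand; leave it.
- wrench: Loose wrench 150 mm long, on the robot's side of the jig; leave it.
There are look-alikes about, which are no part of the job. What is shaped like the part that bears plate_mid but blue, green or pink is not meant.

How it is judged:
By the outcome, as a careful person would: the job done as asked, in the order asked, and still so for the second after the job is handed in, with the robot touching nothing.
It also fails if it takes over 64 s, if anything falls off the work surface, if the arm or the gripper's body presses on something with over 40 N, if the wrist force passes 120 N, or if a joint passes its speed limit or range.

## Working session

There is one attempt and no reset: what is moved stays moved. The work goes in short steps, Python scripts to look and compute and a shell command to move; the robot and the scene stay as the last step left them, time stands still between calls to the robot, and variables do not carry over. Pictures are saved under pics/ and viewed, about 8 in all and at most 12, crops included, and the job is handed in when it is done.

```bash
ls; mkdir -p pics; cat > h.py <<'E'
import numpy as np, cv2
from cell import manip
def cam(n,save=None):
    p=manip.camera(n)
    if save: cv2.imwrite(f'pics/{save}.png',cv2.cvtColor(p['pixels'],cv2.COLOR_RGB2BGR))
    return p
def project(p,X):
    X=np.atleast_2d(X).astype(float);E=np.array(p['extrinsics'])
    c=X@E[:3,:3].T+E[:3,3];s=c[:,:2]/c[:,2:];s=s*(1+p['k1']*(s**2).sum(1,keepdims=True))
    return s*[p['fx'],p['fy']]+[p['cx'],p['cy']]
def ray(p,uv):
    d=(np.atleast_2d(uv).astype(float)-[p['cx'],p['cy']])/[p['fx'],p['fy']];s=d.copy()
    for _ in range(20): s=d/(1+p['k1']*(s**2).sum(1,keepdims=True))
    E=np.array(p['extrinsics']);R=E[:3,:3]
    return -R.T@E[:3,3], np.c_[s,np.ones(len(s))]@R
def at_z(p,uv,z):
    o,d=ray(p,uv); return o+d*((z-o[2])/d[:,2:])
E
python3 - <<'E'
from h import *
np.set_printoptions(precision=3,suppress=True)
s=manip.read_state(); print(s)
for n in ('scene','top'):
    p=cam(n,n+'0'); print(n,ray(p,[[256,192]]),p['fx'])
    for t in 'plate_mid short_plate_mid stand jig slot knob_grip knob needle needle_tip set_hand set_tip screwdriver_grip finned_sink meter spool mug wrench'.split():
        try: print(t,[(np.round(d['location'],0).tolist(),round(d['conf'],2),project(p,d['location'])[0].astype(int).tolist()) for d in manip.search_frame(p,t)[:4]])
        except Exception as e: print(t,e)
E
```

```text
pics
{'clock': 0.0, 'joints': array([ 1.195,  0.3  ,  1.522,  0.   ,  1.321, -0.067]), 'qd': array([ 0.   ,  0.   , -0.001,  0.001, -0.001, -0.   ]), 'effort': array([  0.   , -53.181, -35.275,   0.071,   0.024,  -0.   ]), 'eef_pos': array([167.061, 523.745, 204.904]), 'eef_rot': array([-3.14 , -0.   ,  2.833]), 'wrist_force': array([-0.403,  1.026,  0.184]), 'moment': array([0.018, 0.016, 0.015]), 'finger_gap': 94.06969964109803}
scene (array([966.936, 759.99 , 661.913]), array([[-0.47 , -0.694, -0.546]])) 374.52416061462856
plate_mid [([530.0, 503.0, 12.0], 0.96, [367, 341]), ([246.0, 309.0, 11.0], 0.92, [384, 236]), ([517.0, 213.0, 105.0], 0.58, [283, 226]), ([717.0, 116.0, 9.0], 0.57, [193, 265])]
short_plate_mid [([490.0, 321.0, 86.0], 0.84, [322, 253])]
stand [([530.0, 297.0, 13.0], 0.62, [299, 277])]
jig [([560.0, -76.0, 66.0], 0.7, [210, 191])]
slot [([559.0, -69.0, 66.0], 0.57, [212, 192])]
knob_grip [([540.0, -298.0, 82.0], 0.73, [184, 155])]
knob [([537.0, -295.0, 88.0], 0.6, [185, 154])]
needle [([435.0, -186.0, 24.0], 0.73, [229, 175]), ([495.0, 320.0, 89.0], 0.47, [320,
[... 1383 characters left out ...]
.0], 0.4, [302, 95])]
needle_tip [([545.0, -32.0, 90.0], 0.66, [297, 155])]
set_hand [([599.0, -33.0, 96.0], 0.45, [297, 131])]
set_tip [([475.0, 266.0, 14.0], 0.68, [179, 186]), ([595.0, -31.0, 98.0], 0.59, [296, 133]), ([549.0, -32.0, 92.0], 0.53, [297, 153]), ([533.0, -158.0, 76.0], 0.23, [348, 160])]
screwdriver_grip [([434.0, -156.0, 19.0], 0.69, [343, 201])]
finned_sink [([369.0, 133.0, 9.0], 0.88, [231, 227])]
meter [([696.0, -278.0, 37.0], 0.95, [391, 98]), ([544.0, -33.0, 88.0], 0.36, [297, 155])]
spool [([702.0, -52.0, 45.0], 0.58, [302, 95])]
mug [([674.0, 367.0, 46.0], 0.84, [137, 107])]
wrench [([419.0, -318.0, 10.0], 0.84, [406, 206]), ([536.0, -301.0, 80.0], 0.73, [408, 158])]
```

```bash
python3 -c "
import cv2,numpy as np
for n in ('scene0','top0'):
    im=cv2.imread(f'pics/{n}.png');cv2.imwrite(f'pics/{n}b.png',cv2.resize(im,(800,600),interpolation=cv2.INTER_CUBIC))"
```

```text
(no output)
```

View pics/scene0b.png

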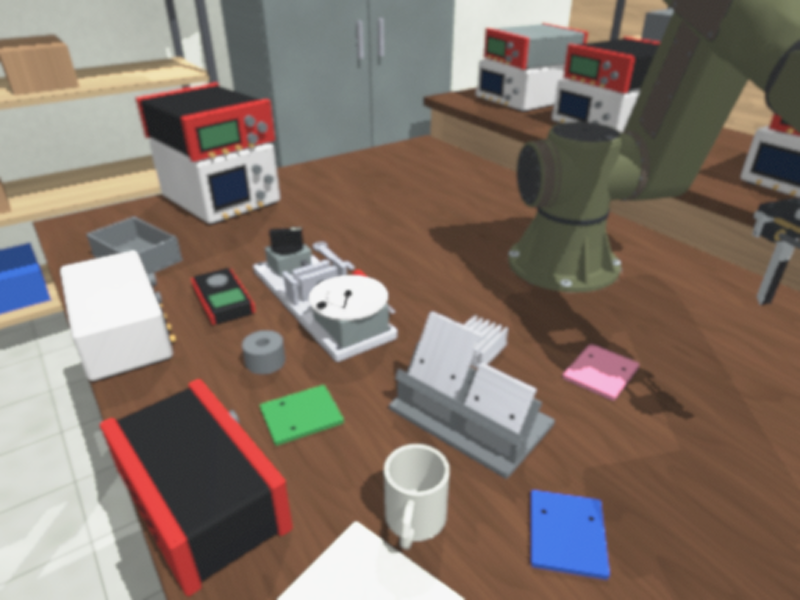

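View pics/top0b.png

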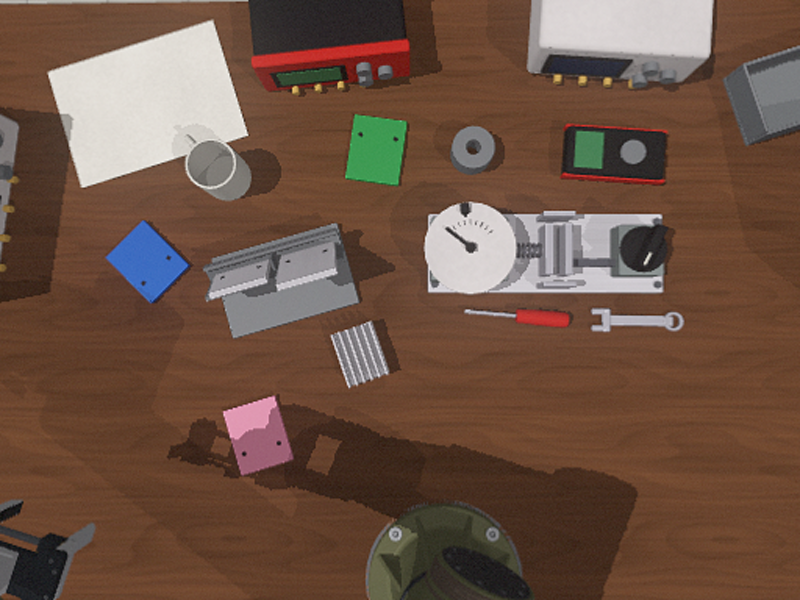

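```bash
python3 -c "
import cv2,numpy as np
t=cv2.imread('pics/top0.png')
a=cv2.resize(t[140:215,125:245],None,fx=4,fy=4,interpolation=cv2.INTER_CUBIC)
b=cv2.resize(t[127:197,265:430],None,fx=4,fy=4,interpolation=cv2.INTER_CUBIC)
o=np.zeros((590,700,3),np.uint8);o[:300,:480]=a;o[305:585,:660]=b
cv2.imwrite('pics/crop1.png',o)"
```

```text
(no output)
```

View pics/crop1.png

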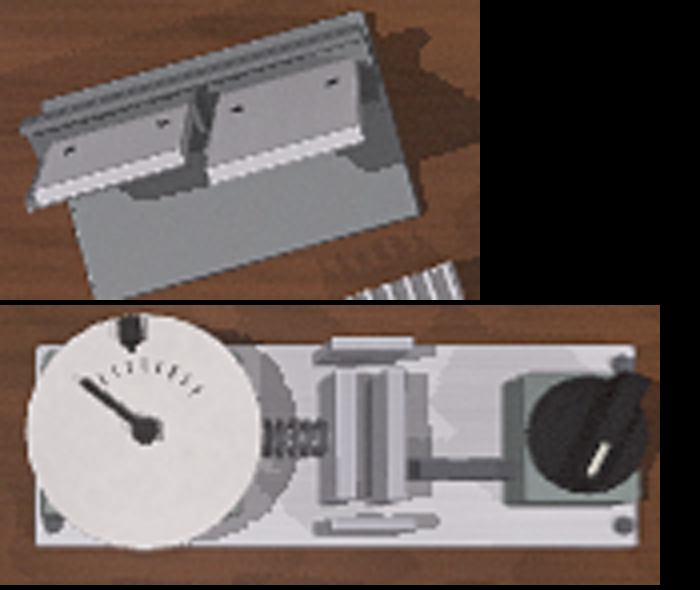

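```bash
python3 - <<'E'
from h import *
from scipy.optimize import least_squares
np.set_printoptions(precision=2,suppress=True)
p=cam('top')
f=lambda c,o:(np.array(c,float)+.5)/4-.5+o
a=f([(205,168),(358,130),(210,184),(362,140),(222,92),(357,60)],[125,140])
s=np.sin(np.pi/6);c=np.cos(np.pi/6)
u=np.array([-s,0,c]);n=np.array([c,0,s]);y=np.array([0,1,0])
M=np.array([55*u+5*n+45*y,55*u+5*n-45*y,55*u-5*n+45*y,55*u-5*n-45*y,-55*u+5*n+45*y,-55*u+5*n-45*y])
def T(q,M): R=np.array([[np.cos(q[2]),-np.sin(q[2]),0],[np.sin(q[2]),np.cos(q[2]),0],[0,0,1]]);return M@R.T+[q[0],q[1],q[3] if len(q)>3 else 0]
r=least_squares(lambda q:(project(p,T([*q,100],M))-a).ravel(),[520,206,.3]);print('plate',r.x,r.fun.reshape(-1,2))
b=f([(38,41),(635,40),(638,241),(36,241)],[265,127])
J=np.array([[65,192.5,20],[65,-192.5,20],[-65,-192.5,20],[-65,192.5,20]])
r=least_squares(lambda q:(project(p,T(q,J))-b).ravel(),[535,-170,0]);print('jig',r.x,r.fun.reshape(-1,2))
q=r.x; print('slot,knob,dial',T(q,np.array([[0,0,20],[0,-130,97],[0,140,86.]])))
g=lambda x,y:f([(x,y-305)],[265,127])
print('hub',at_z(p,g(146,430),88),'anvilface top ends',at_z(p,g(362,370),75),at_z(p,g(362,500),75),'jawface',at_z(p,g(386,370),75),at_z(p,g(386,500),75))
k=at_z(p,np.r_[g(590,480),g(640,385)],111);print('bar',k)
t=at_z(p,np.r_[g(146,430),g(82,380),g(131,349)],90)[:,:2];d=t[1:]-t[0];an=np.arctan2(d[:,1],d[:,0]);print('needle,tab',an,np.linalg.norm(d,axis=1),an[0]-an[1])
E
```

```text
plate [512.3  207.91   0.24] [[-0.28 -0.08]
 [ 0.5  -0.38]
 [-0.12 -0.2 ]
 [ 0.69  1.06]
 [-1.05  0.17]
 [ 0.16 -0.61]]
jig [ 536.11 -170.17   -0.01] [[-0.59 -0.14]
 [ 0.3  -0.13]
 [ 0.36  0.21]
 [-0.09  0.05]]
slot,knob,dial [[ 536.11 -170.17   20.  ]
 [ 535.12 -300.16   97.  ]
 [ 537.18  -30.17   86.  ]]
hub [[538.22 -41.39  88.  ]] anvilface top ends [[ 575.45 -174.01   75.  ]] [[ 496.34 -172.73   75.  ]] jawface [[ 575.32 -188.5    75.  ]] [[ 496.24 -187.17   75.  ]]
bar [[ 504.04 -295.25  111.  ]
 [ 559.13 -325.23  111.  ]]
needle,tab [0.9  0.17] [48.6  49.53] 0.7240457046644659
```

```bash
python3 -m crank '[{"offset":[0.35,-0.315,0],"spin":-57.3},{"offset":[0.35,-0.315,0],"spin":-57.3},{"offset":[0.35,-0.315,0],"spin":-57.3},{"offset":[0.35,-0.315,0],"spin":-57.3},{"offset":[0.35,-0.315,0],"spin":-57.3},{"offset":[0.35,-0.315,0],"spin":-57.3},{"offset":[0.35,-0.315,0],"spin":-57.3},{"offset":[0.35,-0.315,0],"spin":-57.3}]' 1 20
```

```text
clock: 2.52
eef_pos: [416.1, 299.3, 205.7]
eef_rot: [3.141, -0.0, 1.827]
wrist_force: [0.5, 1.1, 0.2]
finger_gap: 94.0
```

```bash
python3 -m crank '[{"offset":[0.04,-0.035,0],"spin":0},{"offset":[0.08,-0.07,0],"spin":0},{"offset":[0.101,-0.09,0],"spin":0},{"offset":[0.101,-0.09,-0.025],"spin":0},{"offset":[0.101,-0.09,-0.04],"spin":0},{"offset":[0.101,-0.09,-0.045],"spin":0},{"offset":[0.101,-0.09,-0.045],"spin":0},{"offset":[0.101,-0.09,-0.045],"spin":0}]'
python3 - <<'E'
from h import *
a=cam('scene','s1');b=cam('top','t1')
A=a['pixels'][170:290,240:370];B=b['pixels'][130:220,120:240]
o=np.zeros((600,800,3),np.uint8);o[:480,:520]=cv2.resize(A,None,fx=4,fy=4,interpolation=2)[:,:520]
o[:270,440:800]=cv2.resize(B,None,fx=3,fy=3,interpolation=2)
cv2.imwrite('pics/c2.png',o[:,:,::-1])
E
```

```text
clock: 3.18
eef_pos: [517.1, 209.9, 161.5]
eef_rot: [3.14, -0.0, 1.827]
wrist_force: [0.2, 0.3, -0.6]
finger_gap: 94.2
```

View pics/c2.png

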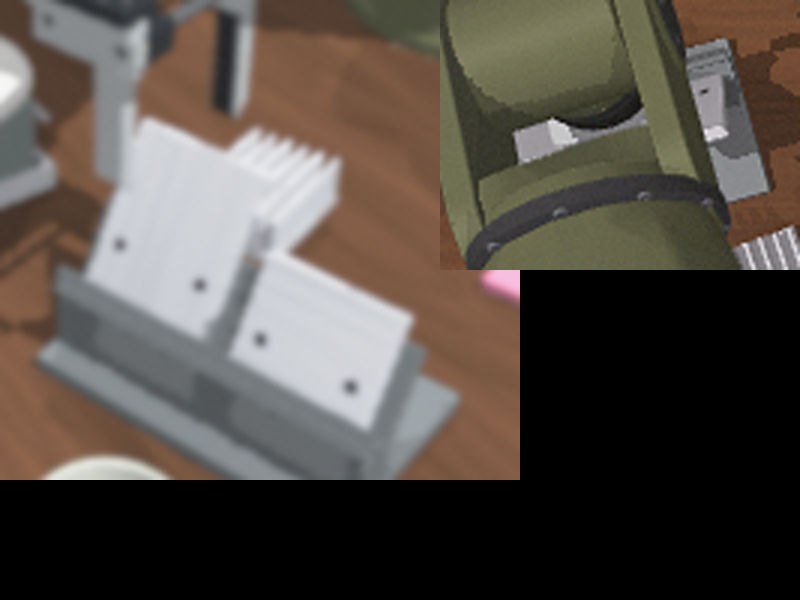

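```bash
python3 - <<'E'
from h import *
np.set_printoptions(precision=1,suppress=True)
p=cam('scene')
s=manip.read_state()
t=s['eef_pos'];y=s['eef_rot'][2];j=np.array([np.sin(y),-np.cos(y),0])
f=lambda q:(project(p,q)-[240,170]+.5)*4-.5
print('tcp',f(t),'fingers',f(t+47*j),f(t-47*j))
S=.5;C=.866;yaw=.255;u=np.array([-S*np.cos(yaw),-S*np.sin(yaw),C]);n=np.array([C*np.cos(yaw),C*np.sin(yaw),S]);v=np.array([-np.sin(yaw),np.cos(yaw),0])
for c in ([512.3,207.9,100],):
  print(f(np.array([c+a*u+b*v+5*n for a,b in((55,45),(55,-45),(-55,45),(-55,-45))])))
E
```

```text
tcp [[176.5 146. ]] fingers [[125.  182.8]] [[224.5 111.7]]
[[266.8 170.2]
 [144.8 113.1]
 [201.7 342.4]
 [ 85.7 277.2]]
```

```bash
python3 -m crank '[{"offset":[0,0,-0.02],"spin":0},{"offset":[0,0,-0.035],"spin":0},{"offset":[0,0,-0.049],"spin":0},{"offset":[0,0,-0.049],"spin":0},{"offset":[0.006,0.002,-0.049],"spin":0},{"offset":[0.012,0.003,-0.049],"spin":0},{"offset":[0.018,0.005,-0.049],"spin":0},{"offset":[0.022,0.006,-0.049],"spin":0}]'
python3 -m crank '[{"offset":[0,0,0],"spin":0},{"offset":[0,0,0],"spin":0},{"offset":[0,0,0],"spin":0},{"offset":[0,0,0],"spin":0},{"offset":[0,0,0],"spin":0},{"offset":[0,0,0],"spin":0},{"offset":[0,0,0],"spin":0},{"offset":[0,0,0],"spin":0}]' 0.3 10
python3 - <<'E'
from h import *
a=cam('scene','s2')
A=a['pixels'][160:290,220:390]
cv2.imwrite('pics/c3.png',cv2.resize(A,None,fx=4,fy=4,interpolation=2)[:,:,::-1])
E
```

```text
clock: 4.0
eef_pos: [540.5, 216.3, 113.9]
eef_rot: [3.138, -0.0, 1.828]
wrist_force: [-1.2, 0.3, 1.0]
finger_gap: 93.6
clock: 4.67
eef_pos: [540.5, 216.4, 113.9]
eef_rot: [3.138, -0.0, 1.828]
wrist_force: [0.3, 0.5, -0.0]
finger_gap: 44.0
```

View pics/c3.png

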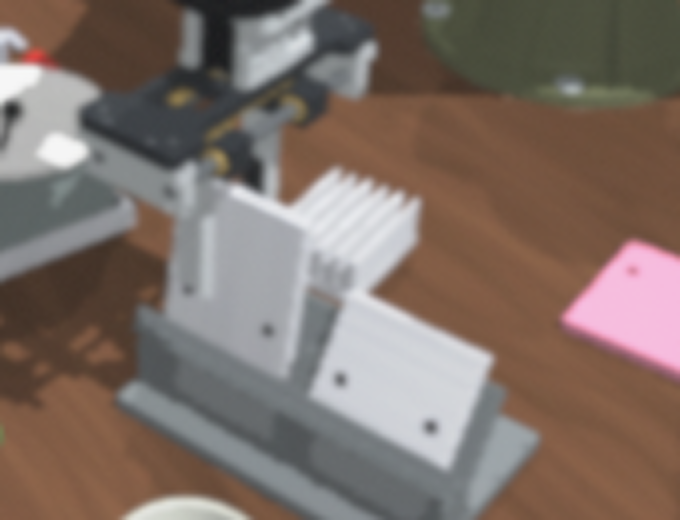

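```bash
python3 -m crank '[{"offset":[0,0,0],"spin":0},{"offset":[0,0,0],"spin":0},{"offset":[0,0,0],"spin":0},{"offset":[0,0,0],"spin":0},{"offset":[0,0,0],"spin":0},{"offset":[0,0,0],"spin":0},{"offset":[0,0,0],"spin":0},{"offset":[0,0,0],"spin":0}]' 0 12
python3 -m crank '[{"offset":[0,0,0],"spin":0},{"offset":[0,0,0],"spin":0},{"offset":[0,0,0],"spin":0},{"offset":[0,0,0.004],"spin":0},{"offset":[0,0,0.012],"spin":0},{"offset":[0,0,0.022],"spin":0},{"offset":[0,0,0.032],"spin":0},{"offset":[0,0,0.04],"spin":0}]' 0 35
python3 - <<'E'
from h import *
a=cam('scene','s3')
A=a['pixels'][130:280,220:390]
cv2.imwrite('pics/c4.png',cv2.resize(A,None,fx=4,fy=4,interpolation=2)[:,:,::-1])
E
```

```text
clock: 5.38
eef_pos: [539.8, 216.2, 113.8]
eef_rot: [3.14, -0.0, 1.828]
wrist_force: [-5.8, -1.2, 3.2]
finger_gap: 10.6
clock: 6.05
eef_pos: [540.2, 216.3, 155.6]
eef_rot: [3.138, -0.0, 1.828]
wrist_force: [0.3, -0.0, -1.5]
finger_gap: 9.7
```

View pics/c4.png

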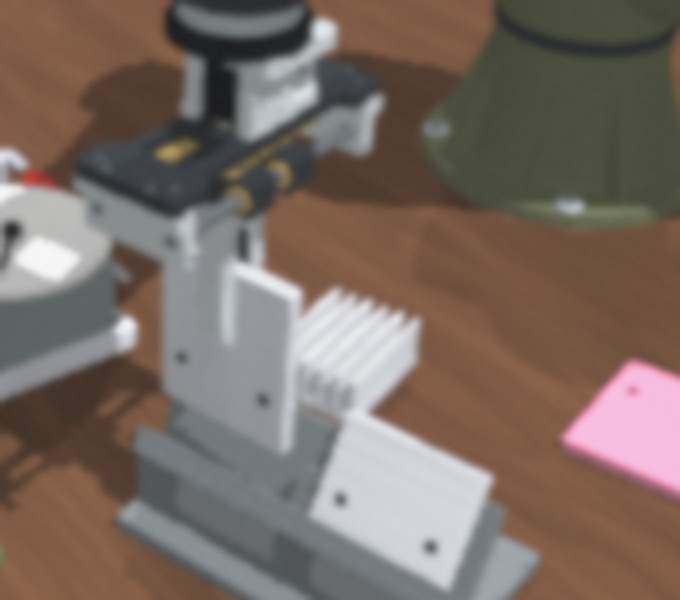

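```bash
python3 - <<'E'
from h import *
from scipy.optimize import least_squares
np.set_printoptions(precision=2,suppress=True)
p=cam('scene'); s=manip.read_state(); t=s['eef_pos']; y=s['eef_rot'][2]-np.pi/2
x_=np.array([np.cos(y),np.sin(y),0]);v=np.array([-np.sin(y),np.cos(y),0]);z=np.array([0,0,1])
o=(np.array([(163,388),(288,450),(298,295)],float)+.5)/4-.5+[220,130]
# corners on +x face : (v sign, up): image-left is -v
def P(q,roll):
    b,h=q[:2]; vv=np.cos(roll)*v+np.sin(roll)*z; zz=np.cos(roll)*z-np.sin(roll)*v
    C=t+b*v+h*z+5*x_
    return np.array([C-45*vv,C+45*vv,C+45*vv+110*zz])
r=least_squares(lambda q:(project(p,P(q,q[2]))-o).ravel(),[0,-61,0.])
print(t,r.x,r.fun.reshape(-1,2)); r=least_squares(lambda q:(project(p,P(q,0))-o).ravel(),[0,-61]);print(r.x,r.fun.reshape(-1,2))
E
```

```text
[540.54 216.4  155.9 ] [  1.33 -58.53  -0.01] [[ 0.78 -0.33]
 [-0.52  0.45]
 [-0.17 -0.14]]
[  1.67 -58.67] [[ 0.88 -0.1 ]
 [-0.4   0.44]
 [-0.38 -0.33]]
```

```bash
python3 -m crank '[{"offset":[0,0,0.025],"spin":0},{"offset":[0,-0.01,0.05],"spin":5},{"offset":[0,-0.03,0.05],"spin":11},{"offset":[0,-0.06,0.05],"spin":17},{"offset":[0,-0.095,0.05],"spin":23},{"offset":[0,-0.13,0.05],"spin":29},{"offset":[0,-0.165,0.05],"spin":35},{"offset":[0,-0.2,0.05],"spin":41}]'
python3 -m crank '[{"offset":[0,-0.035,0],"spin":6},{"offset":[0,-0.07,0],"spin":12},{"offset":[0,-0.105,0],"spin":18},{"offset":[0,-0.14,0],"spin":24},{"offset":[-0.003,-0.165,0],"spin":30},{"offset":[-0.003,-0.185,0],"spin":34},{"offset":[-0.003,-0.195,0],"spin":34},{"offset":[-0.003,-0.195,0],"spin":34}]'
```

```text
clock: 6.82
eef_pos: [540.1, 14.8, 205.8]
eef_rot: [3.137, -0.001, 2.549]
wrist_force: [1.0, -1.0, -2.7]
finger_gap: 10.0
clock: 7.48
eef_pos: [536.9, -181.6, 205.4]
eef_rot: [3.136, -0.001, 3.138]
wrist_force: [-0.6, 0.0, -2.2]
finger_gap: 10.2
```

```bash
python3 -m crank '[{"offset":[0,0,-0.02],"spin":0},{"offset":[0,0.001,-0.04],"spin":-0.3},{"offset":[0,0.001,-0.055],"spin":-0.3},{"offset":[0,0.001,-0.06],"spin":-0.3},{"offset":[0,0.001,-0.06],"spin":-0.3},{"offset":[0,0.001,-0.06],"spin":-0.3},{"offset":[0,0.001,-0.06],"spin":-0.3},{"offset":[0,0.001,-0.06],"spin":-0.3}]'
python3 - <<'E'
from h import *
np.set_printoptions(precision=1,suppress=True)
a=cam('scene','s4');print(a['pixels'].shape)
o=[160,130];A=a['pixels'][130:235,160:290]
cv2.imwrite('pics/c5.png',cv2.resize(A,None,fx=5,fy=5,interpolation=2)[:,:,::-1])
f=lambda q:(project(a,q)-o+.5)*5-.5
print('slot rim: anvil face z75',f([[585,-171.5,75],[487,-171.5,75]]),'jaw',f([[585,-190,75],[487,-190,75]]),'cheek inner slot ends at 75',f([[587,-181,75],[485,-181,75]]))
print('plate bottom pred',f([[581,-175.7,86],[491,-175.7,86],[581,-185.7,86]]))
E
```

```text
clock: 8.15
eef_pos: [537.4, -180.5, 146.5]
eef_rot: [3.137, 0.001, 3.132]
wrist_force: [-0.4, -0.4, -2.1]
finger_gap: 9.6
(384, 512, 3)
slot rim: anvil face z75 [[145.5 238.3]
 [285.5 193.6]] jaw [[132.4 225.7]
 [271.5 181.9]] cheek inner slot ends at 75 [[135.8 232.7]
 [281.  186.7]]
plate bottom pred [[146.6 218.1]
 [275.7 177.5]
 [139.5 211.3]]
```

View pics/c5.png

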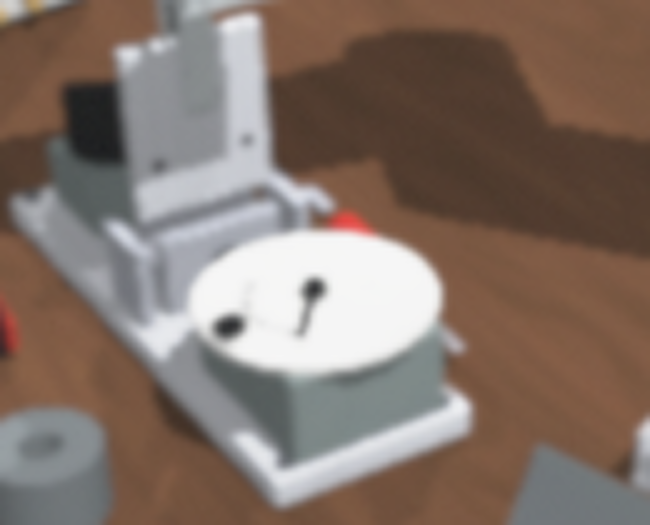

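```bash
python3 -m crank '[{"offset":[-0.001,0,-0.003],"spin":0},{"offset":[-0.001,0,-0.009],"spin":0},{"offset":[-0.001,0,-0.014],"spin":0},{"offset":[-0.001,0,-0.018],"spin":0},{"offset":[-0.001,0,-0.022],"spin":0},{"offset":[-0.001,0,-0.027],"spin":0},{"offset":[-0.001,0,-0.032],"spin":0},{"offset":[-0.001,0,-0.034],"spin":0}]'
```

```text
clock: 8.87
eef_pos: [536.0, -180.5, 111.3]
eef_rot: [3.137, -0.001, 3.132]
wrist_force: [0.5, -0.5, -1.8]
finger_gap: 9.7
```

```bash
python3 -m crank '[{"offset":[0,0,-0.005],"spin":0},{"offset":[0,0,-0.012],"spin":0},{"offset":[0,0,-0.018],"spin":0},{"offset":[0,0,-0.023],"spin":0},{"offset":[0,0,-0.026],"spin":0},{"offset":[0,0,-0.028],"spin":0},{"offset":[0,0,-0.029],"spin":0},{"offset":[0,0,-0.029],"spin":0}]'
```

```text
clock: 9.53
eef_pos: [536.0, -180.5, 82.2]
eef_rot: [3.137, -0.001, 3.132]
wrist_force: [0.1, -0.3, -1.5]
finger_gap: 9.5
```

```bash
python3 -m crank '[{"offset":[0,0,-0.0005],"spin":0},{"offset":[0,0,-0.001],"spin":0},{"offset":[0,0,-0.0015],"spin":0},{"offset":[0,0,-0.002],"spin":0},{"offset":[0,0,-0.0025],"spin":0},{"offset":[0,0,-0.0025],"spin":0},{"offset":[0,0,-0.0025],"spin":0},{"offset":[0,0,-0.0025],"spin":0}]'
```

```text
clock: 10.2
eef_pos: [536.3, -180.6, 81.3]
eef_rot: [3.137, 0.0, 3.132]
wrist_force: [-6.1, 1.2, 13.1]
finger_gap: 9.7
```

```bash
python3 -m crank '[{"offset":[0,0,0],"spin":0},{"offset":[0,0,0],"spin":0},{"offset":[0,0,0],"spin":0},{"offset":[0,0,0],"spin":0},{"offset":[0,0,0],"spin":0},{"offset":[0,0,0.005],"spin":0},{"offset":[0,0,0.02],"spin":0},{"offset":[0,0,0.04],"spin":0}]' 0.4
python3 - <<'E'
from h import *
p=cam('top'); im=cv2.imread('pics/top0.png')
g=lambda x,y:(np.array([[x,y-305]],float)+.5)/4-.5+[265,127]
print('disc c',at_z(p,g(587,434),75)); print('bar ends',at_z(p,np.r_[g(590,480),g(597,460),g(640,380)],111))
dark=(im.max(2)<45).astype(np.uint8); dark[:, :385]=0; dark[:,432:]=0; dark[:135]=0; dark[185:]=0
n,l,st,c=cv2.connectedComponentsWithStats(dark); i=1+st[1:,4].argmax(); print(st[i],c[i],at_z(p,c[i][None],85))
q=manip.camera('top') if 0 else p
E
```

```text
clock: 10.87
eef_pos: [535.6, -180.3, 120.8]
eef_rot: [3.136, -0.002, 3.132]
wrist_force: [0.8, 0.2, 0.6]
finger_gap: 37.7
disc c [[ 535.33786189 -308.55494995   75.        ]]
bar ends [[ 504.04239893 -295.24747886  111.        ]
 [ 515.64102407 -299.52739133  111.        ]
 [ 562.05281878 -325.2943083   111.        ]]
[402 144  24  30 257] [413.24902724 158.83657588] [[ 534.13968985 -308.98384256   85.        ]]
```

```bash
python3 -m crank '[{"offset":[0,0,0.025],"spin":0},{"offset":[0,0,0.042],"spin":0},{"offset":[0,-0.02,0.045],"spin":-5},{"offset":[0,-0.05,0.045],"spin":-11},{"offset":[0,-0.08,0.045],"spin":-17},{"offset":[0,-0.11,0.045],"spin":-23},{"offset":[-0.001,-0.129,0.045],"spin":-27},{"offset":[-0.001,-0.129,0.045],"spin":-27}]' 0.6
python3 - <<'E'
from h import *
a=cam('scene','s5');b=cam('top','t5')
A=a['pixels'][110:230,150:290];B=b['pixels'][120:205,260:440]
o=np.zeros((600,800,3),np.uint8);o[:340,:720]=cv2.resize(B,None,fx=4,fy=4,interpolation=2)
o[345:600,:298]=cv2.resize(A,(298,255),interpolation=2)
C=b['pixels'][122:172,266:326];o[345:595,350:650]=cv2.resize(C,None,fx=5,fy=5,interpolation=2)
cv2.imwrite('pics/c6.png',o[:,:,::-1])
E
```

```text
clock: 11.58
eef_pos: [535.7, -313.2, 170.5]
eef_rot: [3.139, 0.004, 2.654]
wrist_force: [-1.1, -0.2, -1.3]
finger_gap: 56.0
```

View pics/c6.png

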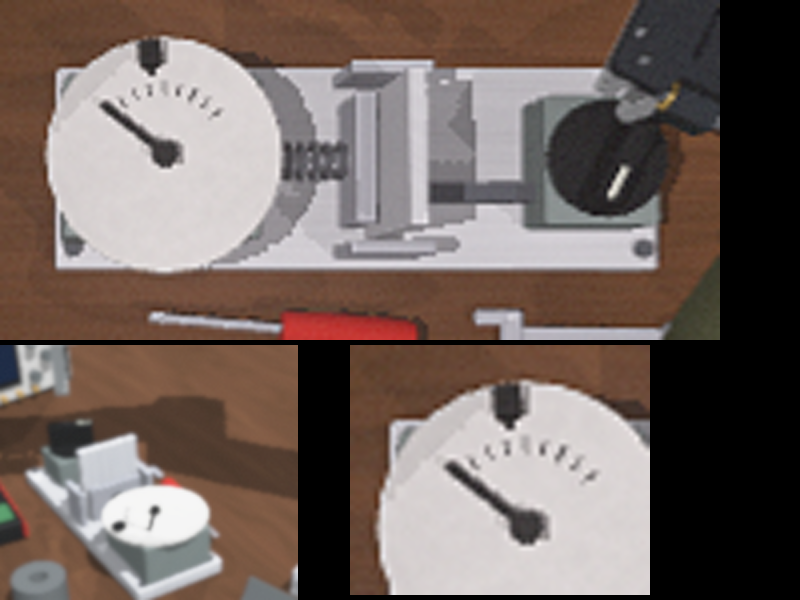

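```bash
python3 -m crank '[{"offset":[-0.001,0.003,-0.02],"spin":0},{"offset":[-0.001,0.003,-0.04],"spin":0.5},{"offset":[-0.001,0.003,-0.06],"spin":0.5},{"offset":[-0.001,0.003,-0.075],"spin":0.5},{"offset":[-0.001,0.003,-0.085],"spin":0.5},{"offset":[-0.001,0.003,-0.09],"spin":0.5},{"offset":[-0.001,0.003,-0.09],"spin":0.5},{"offset":[-0.001,0.003,-0.09],"spin":0.5}]'
```

```text
clock: 12.35
eef_pos: [535.7, -306.9, 81.4]
eef_rot: [3.138, 0.005, 2.671]
wrist_force: [0.0, -0.4, 1.0]
finger_gap: 56.0
```

```bash
python3 -m crank '[{"offset":[-0.0005,-0.0025,0],"spin":0},{"offset":[-0.0005,-0.0025,0],"spin":0},{"offset":[-0.0005,-0.0025,0],"spin":0},{"offset":[-0.0005,-0.0025,0],"spin":0},{"offset":[-0.0005,-0.0025,0],"spin":0},{"offset":[-0.0005,-0.0025,0],"spin":0},{"offset":[-0.0005,-0.0025,0],"spin":0},{"offset":[-0.0005,-0.0025,0],"spin":0}]' 0 8
python3 -c "
from cell import manip
s=manip.read_state();print(s['eef_pos'],s['eef_rot'],s['wrist_force'],s['moment'],s['finger_gap'],s['clock'])"
```

```text
clock: 13.02
eef_pos: [534.9, -309.9, 81.4]
eef_rot: [3.139, 0.005, 2.671]
wrist_force: [-3.0, -4.2, 1.1]
finger_gap: 16.0
[ 534.90524872 -309.90152485   81.40808555] [3.13917441 0.00454876 2.67108621] [-3.0223795  -4.21692223  1.13315855] [-0.77965127  0.50638155 -0.10082444] 15.952435878571759 13.0167
```

```bash
python3 -m crank '[{"offset":[-0.0005,-0.0008,0],"spin":0},{"offset":[-0.0005,-0.0008,0],"spin":-5},{"offset":[-0.0005,-0.0008,0],"spin":-11},{"offset":[-0.0005,-0.0008,0],"spin":-17},{"offset":[-0.0005,-0.0008,0],"spin":-23},{"offset":[-0.0005,-0.0008,0],"spin":-29},{"offset":[-0.0005,-0.0008,0],"spin":-35},{"offset":[-0.0005,-0.0008,0],"spin":-40}]' 0 40
python3 -c "
from cell import manip
s=manip.read_state();print(s['eef_pos'],s['eef_rot'],s['wrist_force'],s['moment'],s['finger_gap'],s['clock'])"
```

```text
clock: 13.68
eef_pos: [535.0, -309.9, 81.4]
eef_rot: [3.138, 0.004, 1.968]
wrist_force: [3.7, 4.1, -0.3]
finger_gap: 15.6
[ 534.97564799 -309.92935793   81.42233871] [3.13790741 0.00403826 1.96809651] [ 3.67597157  4.10068346 -0.3322848 ] [ 0.61157984 -0.61257562  0.13044053] 15.596628703872705 13.6833
```

```bash
python3 -m crank '[{"offset":[0,0,0],"spin":-4},{"offset":[0,0,0],"spin":-9},{"offset":[0,0,0],"spin":-14},{"offset":[0,0,0],"spin":-19},{"offset":[0,0,0],"spin":-23},{"offset":[0,0,0],"spin":-25},{"offset":[0,0,0],"spin":-25},{"offset":[0,0,0],"spin":-25}]'
cat > dial.py <<'E'
from h import *
def dial(name,zn=90,zt=94,save=None):
    p=cam(name,save); g=cv2.cvtColor(p['pixels'],cv2.COLOR_RGB2GRAY)
    c0=project(p,[536.5,-41,86])[0]; H=60
    # white dial face: contour -> world circle centre
    m=(g>150).astype(np.uint8); sat=np.ptp(p['pixels'].astype(int),axis=2); 
    ang=np.linspace(0,2*np.pi,180,endpoint=False); best=[]
    def samp(X): 
        q=project(p,X).astype(np.float32); return cv2.remap(g,q[:,0].reshape(-1,1),q[:,1].reshape(-1,1),cv2.INTER_LINEAR).ravel().astype(float)
    # hub: darkness centroid within 9 mm of nominal, iterated
    h=np.array([536.5,-41.])
    xx,yy=np.meshgrid(np.arange(-9,9.1,.5),np.arange(-9,9.1,.5)); k=xx**2+yy**2<64
    for _ in range(15):
        X=np.c_[h[0]+xx[k],h[1]+yy[k],np.full(k.sum(),zn)]
        w=np.clip(130-samp(X),0,None); h=(X[:,:2]*w[:,None]).sum(0)/w.sum()
    a=np.radians(np.arange(-60,90,.25))
    def prof(r,z,c):
        return np.array([np.clip(150-samp(np.c_[c[0]+r*np.cos(t),c[1]+r*np.sin(t),np.full(len(r),z)]),0,None).mean() for t in a])
    def peak(f):
        i=f.argmax(); s=slice(max(i-32,0),i+33); w=np.clip(f[s]-.35*f[i],0,None); return (a[s]*w).sum()/w.sum(),f[i]
    return h,peak(prof(np.arange(14,33,1.),zn,h)),peak(prof(np.arange(55,66,1.),zt,h)),p
E
python3 - <<'E'
from dial import *
s=manip.read_state();print(s['eef_rot'][2],s['wrist_force'],s['moment'],s['finger_gap'])
for n in('top','scene'):
    h,a,b,p=dial(n,save='d1'+n); print(n,h,a,b,'diff',a[0]-b[0])
E
```

```text
clock: 14.35
eef_pos: [535.1, -309.8, 81.4]
eef_rot: [3.138, 0.004, 1.533]
wrist_force: [1.8, -1.0, 0.2]
finger_gap: 16.0
1.5330940626705685 [ 1.81337441 -0.95754689  0.23830902] [-0.26150425 -0.11756762 -0.05955498] 15.989511609267419
top [538.30093854 -40.38277069] (np.float64(0.5685739547431322), np.float64(94.26315789473684)) (np.float64(0.12596063514188774), np.float64(101.9090909090909)) diff 0.4426133196012445
scene [540.41541801 -42.14114676] (np.float64(0.6427767824434594), np.float64(1.6842105263157894)) (np.float64(0.19894432824174146), np.float64(88.72727272727273)) diff 0.4438324542017179
```

```bash
python3 -m crank '[{"offset":[0,0,0],"spin":-4},{"offset":[0,0,0],"spin":-8},{"offset":[0,0,0],"spin":-12},{"offset":[0,0,0],"spin":-15},{"offset":[0,0,0],"spin":-18},{"offset":[0,0,0],"spin":-19},{"offset":[0,0,0],"spin":-19},{"offset":[0,0,0],"spin":-19}]'
python3 - <<'E'
from dial import *
s=manip.read_state();print(s['eef_rot'][2],s['wrist_force'],s['moment'],s['finger_gap'])
for n in('top','scene'):
    h,a,b,p=dial(n,save='d2'+n); print(n,h,a,b,'diff',a[0]-b[0])
    for zn,zt in((88,94),(92,94),(90,90),(90,98)): h,a,b,_=dial(n,zn,zt);print(zn,zt,h,a[0],b[0],a[0]-b[0])
p=manip.camera('top');q=project(p,[538,-40,88])[0].astype(int)
A=p['pixels'][q[1]-36:q[1]+30,q[0]-36:q[0]+36]
p=manip.camera('scene');q=project(p,[538,-40,88])[0].astype(int);B=p['pixels'][q[1]-22:q[1]+22,q[0]-30:q[0]+30]
o=np.zeros((600,800,3),np.uint8);A=cv2.resize(A,(432,396),interpolation=2);B=cv2.resize(B,(360,264),interpolation=2);o[:396,:432]=A;o[:264,436:796]=B
cv2.imwrite('pics/c7.png',o[:400,:,::-1])
E
```

```text
clock: 15.12
eef_pos: [535.2, -309.9, 81.4]
eef_rot: [3.137, 0.004, 1.203]
wrist_force: [1.7, -1.7, -1.7]
finger_gap: 15.7
1.2032443692300707 [ 1.69566018 -1.74741964 -1.65539087] [-0.29769475 -0.20561681  0.02667801] 15.678079977945819
top [538.21045926 -40.5357169 ] (np.float64(0.24788493694922392), np.float64(94.42105263157895)) (np.float64(0.12680532471009778), np.float64(102.0)) diff 0.12107961223912614
88 94 [538.45826735 -40.72608723] 0.24649663821321396 0.1312667219764139 0.11522991623680007
92 94 [537.92082996 -40.29201857] 0.24623393976057437 0.12642096913695106 0.11981297062362331
90 90 [538.17659882 -40.55616841] 0.24783170942352936 0.12051163808490782 0.12732007133862155
90 98 [538.14025154 -40.51115098] 0.24636976667224278 0.1358434079867411 0.11052635868550167
scene [540.44616431 -42.30230121] (np.float64(0.37020739228316585), np.float64(0.9473684210526315)) (np.float64(0.20840711853885735), np.float64(90.54545454545455)) diff 0.1618002737443085
88 94 [538.97754471 -45.10023696] 0.3663580806556218 0.24456282637743726 0.12179525427818455
92 94 [541.95768557 -39.48214987] 0.367242616260752 0.1721384380297655 0.1951041782309865
90 90 [540.46959116 -42.309184  ] 0.3672009121578695 0.13385351533082893 0.23334739682704056
90 98 [540.44554359 -42.30736083] 0.3598729664390828 0.2829712532704252 0.07690171316865757
```

View pics/c7.png

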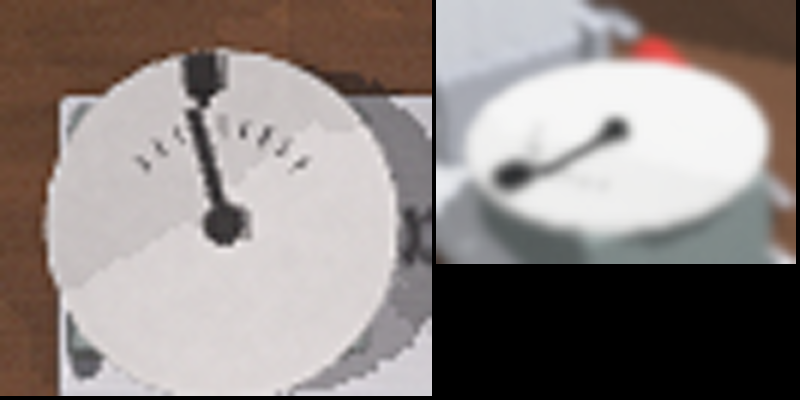

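```bash
python3 -m crank '[{"offset":[0,0,0],"spin":-1},{"offset":[0,0,0],"spin":-2.5},{"offset":[0,0,0],"spin":-4},{"offset":[0,0,0],"spin":-5.2},{"offset":[0,0,0],"spin":-5.7},{"offset":[0,0,0],"spin":-5.7},{"offset":[0,0,0],"spin":-5.7},{"offset":[0,0,0],"spin":-5.7}]'
python3 - <<'E'
from dial import *
s=manip.read_state();print(s['eef_rot'][2],s['wrist_force'],s['moment'],s['finger_gap'])
for n,z in(('top',90),('top',88),('top',92)):
    h,a,b,p=dial(n,z,94); print(n,z,h,a[0],b[0],'diff',a[0]-b[0])
p=manip.camera('top');q=project(p,[538,-40,88])[0].astype(int)
A=p['pixels'][q[1]-36:q[1]+14,q[0]-30:q[0]+30]
p=manip.camera('scene');q=project(p,[538,-40,88])[0].astype(int);B=p['pixels'][q[1]-12:q[1]+22,q[0]-30:q[0]+10]
o=np.zeros((600,800,3),np.uint8);o[:500,:420]=cv2.resize(A,(420,500) if 0 else (480,400),interpolation=2)[:,:420].repeat(1,0) if 0 else 0
o[:400,:480]=cv2.resize(A,(480,400),interpolation=2);o[:272,480:800]=cv2.resize(B,(320,272),interpolation=2)
cv2.imwrite('pics/c8.png',o[:400,:,::-1])
E
```

```text
clock: 16.38
eef_pos: [535.2, -309.9, 81.4]
eef_rot: [3.137, 0.004, 1.102]
wrist_force: [4.5, -2.4, -1.6]
finger_gap: 15.7
1.102277493082627 [ 4.45287672 -2.44235075 -1.64116322] [-0.45618097 -0.48157949  0.15880292] 15.667717335849794
top 90 [538.15529682 -40.51561144] 0.14715371132660202 0.12628562941499813 diff 0.020868081911603886
top 88 [538.47302264 -40.78377726] 0.15038295697175671 0.13164057689232528 diff 0.018742380079431437
top 92 [537.94056547 -40.29768341] 0.14845960754858079 0.12292315494500726 diff 0.025536452603573526
```

View pics/c8.png

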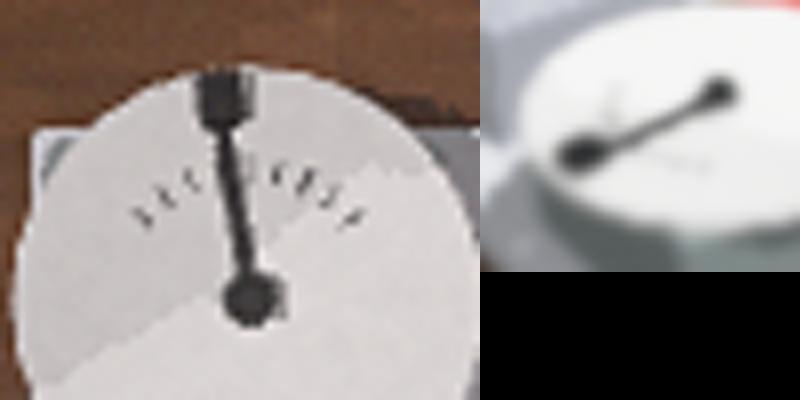

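```bash
python3 -m crank '[{"offset":[0,0,0],"spin":-0.4},{"offset":[0,0,0],"spin":-0.8},{"offset":[0,0,0],"spin":-0.8},{"offset":[0,0,0],"spin":-0.8},{"offset":[0,0,0],"spin":-0.8},{"offset":[0,0,0],"spin":-0.8},{"offset":[0,0,0],"spin":-0.8},{"offset":[0,0,0],"spin":-0.8}]'
python3 -c "
from dial import *
h,a,b,p=dial('top'); print(h,a[0],b[0],'diff',a[0]-b[0])"
python3 -m crank '[{"offset":[0,0,0],"spin":0},{"offset":[0,0,0],"spin":0},{"offset":[0,0,0],"spin":0},{"offset":[0,0,0],"spin":0},{"offset":[0,0,0],"spin":0},{"offset":[0,0,0],"spin":0},{"offset":[0,0,0],"spin":0},{"offset":[0,0,0],"spin":0}]' 0.6
python3 -c "
from dial import *
for z in (94,96):
  h,a,b,p=dial('top',90,z); print(h,a[0],b[0],'diff',a[0]-b[0])"
```

```text
clock: 17.3
eef_pos: [535.2, -309.9, 81.5]
eef_rot: [3.137, 0.004, 1.088]
wrist_force: [4.0, -2.2, -1.0]
finger_gap: 15.8
[538.31627844 -40.55722015] 0.13879498718446637 0.12701654358272757 diff 0.011778443601738797
clock: 18.02
eef_pos: [535.2, -309.9, 81.4]
eef_rot: [3.137, 0.004, 1.088]
wrist_force: [0.5, -0.7, -0.8]
finger_gap: 56.2
[538.32516413 -40.52920631] 0.13791813023709062 0.12722786133494415 diff 0.010690268902146471
[538.27412504 -40.55876931] 0.13880636042705483 0.1323390725325026 diff 0.006467287894552226
```

```bash
python3 -m crank '[{"offset":[0,0,0.02],"spin":0},{"offset":[0,0,0.05],"spin":0},{"offset":[0,0,0.08],"spin":0},{"offset":[0,0,0.11],"spin":0},{"offset":[0,0,0.13],"spin":0},{"offset":[-0.02,0,0.14],"spin":0},{"offset":[-0.05,0,0.14],"spin":0},{"offset":[-0.08,0,0.14],"spin":0}]'
python3 - <<'E'
from dial import *
h,a,b,p=dial('top'); print(h,a[0],b[0],'diff',a[0]-b[0])
q=cam('scene'); A=p['pixels'][115:210,120:430]; B=q['pixels'][110:300,150:400]
o=np.zeros((600,790,3),np.uint8); o[:242]=cv2.resize(A,(790,242),interpolation=2); o[245:600,:467]=cv2.resize(B,(467,355),interpolation=2)
cv2.imwrite('pics/c9.png',o[:,:,::-1])
E
```

```text
clock: 18.78
eef_pos: [454.5, -309.7, 221.8]
eef_rot: [3.136, 0.004, 1.089]
wrist_force: [0.4, -1.1, -0.8]
finger_gap: 56.5
[538.29963959 -40.5844401 ] 0.14651553896283792 0.12774443224241602 diff 0.0187711067204219
```

View pics/c9.png

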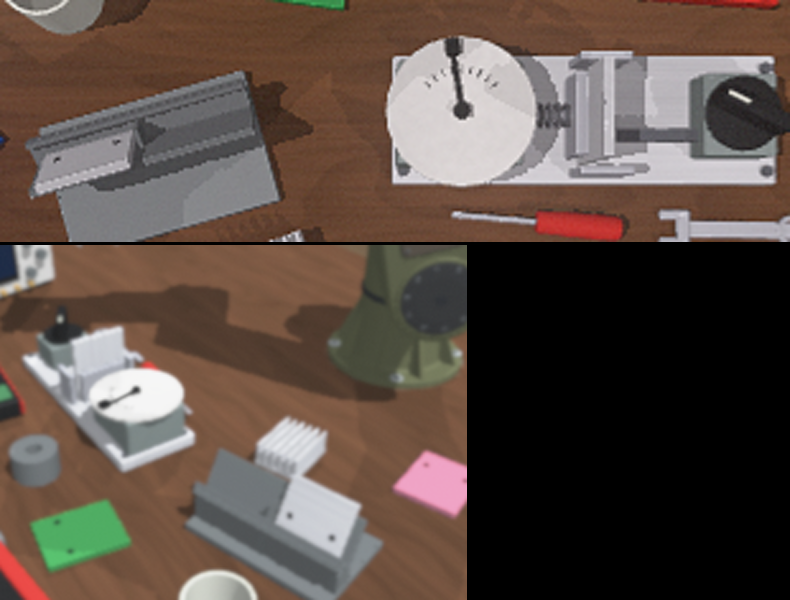

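```bash
python3 -c "
from cell import manip
print(manip.sign_off())"
```

```text
the job is handed in; nothing more can be done
None
```

The job is handed in. The taller plate stands upright and clamped in the jig slot, and the needle points at the set tab to within about 0.02 rad.

- **Plate:** I tipped it upright in the stand, gripped it and lowered it until it met the floor (about 13 N, at the height expected for the slot floor).
- **Knob:** I turned it clockwise about 90 deg in all, then let go and backed the arm clear at about 19 s on the clock.
- **Needle check:** The last top-camera readings left the needle 0.01 to 0.02 rad short of the tab. They differ by about 0.01 rad, close to the limit of what I could resolve. The scene camera was too coarse for a precise check; its reading varied with the assumed tab height, but the picture agrees by eye.
- **Other items:** In the last pictures the shorter plate was still in its bay and the screwdriver, wrench, heat sink and spool looked unmoved. The set tab's measured angle stayed constant throughout. The meter and mug were only partly in view, but the arm went nowhere near them.

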